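Snap the inspection torch into its sloping clip holder

TASK

Put the yellow inspection torch away in its sloping holder: press it square into the two black spring clips until both have snapped over it and it lies fully home on the white saddles. Stop pushing once it has snapped in, because the sprung saddles must not be forced down to their stops, and let go. Leave the culture dish, the plate box and the film canister beside the work where they are.

Things in the scene. Friction and masses are not known exactly. Their poses are not given: they have to be found in the camera images.
- torch_mid (a point): Loose inspection torch: yellow round barrel, 26 mm thick and 120 mm long, between black hexagonal ends 36 mm across flats; 175 mm long in all, about 0.13 kg. It lies on flats of its ends, its axis 18 mm above the bench. This point is on the axis half-way along the barrel: grip it here, across the barrel. y runs along the torch towards the lens.
- seat (a point): Where torch_mid must come to lie in the fixed holder, either way round: on the seated torch's axis, half-way between the clips, 68 mm above the bench. y runs along the seated torch; z stands square to the holder's sloping face, outward (up and towards the robot's left, 35 degrees from vertical), so the torch goes in along -z; x runs up the slope.
- holder: Fixed grey folded-sheet stand, 150 mm wide, its face sloping 35 degrees up towards the robot's right; origin on the bench under seat. In the axes of seat, the sloping sheet is at z = -28 mm, and a guard board square to it at x = 66 mm stands up to z = 48 mm: a gripper held upright would strike the board, one held along seat's z passes.
- clip_rail: The two spring clips (origin and axes as seat), 14 mm wide at y = -44 and +44 mm; 74 mm are free between them for fingers. Two black sprung jaws each, lips 19 mm apart at z = 10 mm, tips flared to 42 mm apart at z = 21 mm. The barrel meets the lips with its axis at z = 20 mm; resistance peaks at 9 to 15 N near z = 16 mm, falls to nothing near z = 8 mm, then the jaws draw it in.
- saddle (a joint): How far the two white V-shaped saddles under the barrel are pushed down along seat's -z, in m: 0 free, 0.008 bottomed. They are sprung: they yield at 4 N and then 2.5 N per mm, and come back when let go. The snapped-in barrel rests on them at z = 0. Pushed more than 6.5 mm down (about 20 N) counts as pushing too hard.
- dish: Loose clear culture dish, 66 mm across, 14 mm high, a bystander; origin at the centre of its underside.
- plate_box: Loose small plate box, green with a clear lid, 72 x 72 x 48 mm, a bystander; origin at the centre of its underside.
- canister: Loose film canister, 33 mm across, 51 mm high, white with a grey lid, a bystander; origin at the centre of its underside.

How it is judged:
By the outcome, as a careful person would: the job done as asked, in the order asked, and still so for the second after the job is handed in, with the robot touching nothing.
It also fails if it takes over 46 s, if anything falls off the work surface, if the arm or the gripper's body presses on something with over 40 N, if the wrist force passes 120 N, or if a joint passes its speed limit or range.

ROBOT

A 6-joint arm with a two-finger parallel gripper is mounted at the origin on a cart in front of the work surface, level with it; the furniture and walls round the work are solid. World frame = base frame: x ahead of the robot, y to its left, z up, the work surface at z = 0. Lengths are in m, angles in rad, forces in N, time in s.
With the tool pointing down it reaches from about 0.4 to 0.825 m from the base axis. Payload 7 kg.
Tool frame: the origin (TCP) lies midway between the tips of the shut fingers; the grasp point (between the pads) lies arm.hold_point_z behind it (arm.hold_point_z is the distance from the TCP to the grasp point, in m); z points along the fingers, y is the line along which they close (so a half turn about z gives the same grasp; the last joint's range is limited). The gripper opens to 88 mm and grips with 3 to 60 N. Pads are 19 mm wide; open, the fingers measure 130 mm over their backs; the gripper's body (78 mm by 193 mm) begins 47 mm behind the grasp point.
Start: joints at [1.454, 0.359, 0.012, 0, -1.224, -0.288], TCP at [0.266, 0.62, 0.191] pointing down, gripper open.
Joint ranges: [-3.07, 3.07], [-1.43, 2.12], [-1.02, 1.25], [-3.03, 1.67], [-3.05, -0], [-3.03, 3.03]. Speed limits (rad/s): [2.39, 2.39, 3.01, 3.14, 3.14, 3.14].

INTERFACE

Orientations are given as [roll, pitch, yaw] about the fixed x, y, z axes, in that order (R = Rz(yaw) Ry(pitch) Rx(roll)).
In Python, from station import arm gives the robot as it stands.
- The arm moves only by the shell command python3 -m crank 'ROWS' [OPENING] [FORCE]. ROWS is JSON, a list that holds one entry, the list of rows, each a list of 4 numbers: the shift along the tool's x, y, z in units of 25 mm (1.0 is 25 mm), then the turn about the tool's z in units of 5 degrees (1.0 is 5 degrees). A call has 1 to 12 rows; each row is the pose to reach, as a shift and turn from the pose commanded when the call began, along the tool's axes at that moment; what a row does not reach only later rows make up. A row lasts 1/8 s, in which the tool goes at most 62.5 mm and 10.7 degrees, less where a joint would pass 70% of its speed; a pose out of reach is approached as far as the arm can. A call with a gripper value outside its range is refused whole. OPENING is the closure, from 0 (fully open) to 1 (shut), set as the call begins (- or left out, the last holds). The fingers move at their own pace and stop on an object; FORCE is the grip in N (left out, the last holds). Time passes only in rows, so rows that repeat a pose let the fingers close. It gives the time, the measured TCP pose, the force, the opening and the grip force at its end, in the units of the state.
- arm.get_state(): the state, without advancing time (a new reading comes with each control period).
- arm.grab_frame(name): name is "scene" or "top" or "wrist"; returns (picture, depth): 420x560x3 uint8, red, green, blue; 420x560 float32, m along the optical axis (not along the pixel's ray), 0 where there is no reading.
- arm.get_calibration(name): a dict with "mtx" (3x3 intrinsics, pixels), "R" (3x3) and "t" (3): a world point X has camera coordinates R X + t; the wrist camera has in their place "mount" (4x4, takes a point from camera to tool coordinates, whose origin is the TCP and whose axes are the flange's). Camera axes: x right, y down, z forward; pixel columns grow to the right and rows downward; lengths in m; the calibration is good to about 2 mm. A picture is of the moment at which its call begins: read the wrist's pose just before it. get_calibration takes no time and is no camera call.
- arm.job_done(): hands the job in; it is judged then, once.
Trained networks look in the newest picture that a camera, given by its name, has taken for a name from the list of things; names that differ only in an ending like _2 or _b are one class to them, and where a whole thing is asked for, a point or a joint stands for the part that bears it (a point fixed in the world has none). Each returns a list of dicts, best first, with "score" (0 to 1); they miss things now and then, are a little off and sometimes report something else, mostly with a low value. They report only what shows in the picture. A call takes as long as a camera call.
- arm.recognise(thing, camera): "extent" ([left, top, width, height] in pixels, round what is visible of it).
- arm.trace(thing, camera): "mask" (420x560 bool, what is visible of it) and "extent" ([left, top, width, height] in pixels, round what is visible of it).
The state is a dict: "t": time; "q": joint angles; "qd": joint speeds; "joint_efforts": joint torques, N m; "eef_pos": TCP position; "ee_rot": TCP orientation; "force": force on the tool from outside, world axes, zero at the start; "moment": the same for the moment, N m; "width": finger opening in m; "gripper_force": force on a finger pad.
Only numpy, scipy, OpenCV 4.12 (cv2) and the standard library are available. Lean on these libraries where they do the work, as an engineer would, in place of code of your own. Each camera call takes 0.05 s, during which the arm holds its last target. There are 200 camera calls.

## Working session

There is one attempt and no reset: what is moved stays moved. The work goes in short steps, Python scripts to look and compute and a shell command to move; the robot and the scene stay as the last step left them, time stands still between calls to the robot, and variables do not carry over. Pictures are saved under pics/ and viewed, at most 10 in all, crops included, and the job is handed in when it is done.

```bash
ls -la; python3 -m crank --help 2>&1 | head -30; mkdir -p pics
cat > h.py <<'E'
import numpy as np, cv2
from station import arm
def shot(n,f):
    p,d=arm.grab_frame(n); cv2.imwrite('pics/'+f,p[:,:,::-1]); return p,d
def cam(n):
    c=arm.get_calibration(n); K=np.array(c['mtx'])
    if 'R' in c: R=np.array(c['R']);t=np.array(c['t']); return K,R.T,-R.T@t
    from scipy.spatial.transform import Rotation as Ro
    s=arm.get_state(); T=np.eye(4);T[:3,:3]=rot(s['ee_rot']);T[:3,3]=s['eef_pos']
    M=T@np.array(c['mount']); return K,M[:3,:3],M[:3,3]
def rot(e):
    from scipy.spatial.transform import Rotation as Ro
    return Ro.from_euler('xyz',e).as_matrix()
def cloud(d,C):
    K,R,o=C; v,u=np.mgrid[:420,:560]
    P=np.stack([(u-K[0,2])/K[0,0]*d,(v-K[1,2])/K[1,1]*d,d],-1)
    W=P@R.T+o; W[d<=0]=np.nan; return W
E
python3 - <<'E'
from h import *
print(arm.get_state(), arm.hold_point_z)
for n in ('scene','top'):
    C=cam(n); p,d=shot(n,n+'0.png'); W=cloud(d,C); print(n,C[2])
    for th in ('torch_mid','holder','clip_rail','saddle','dish','plate_box','canister'):
        r=arm.trace(th,n)
        for q in r[:2]:
            X=W[q['mask']]; X=X[~np.isnan(X[:,0])]
            if len(X): print(th,round(q['score'],2),q['extent'],np.median(X,0).round(3),np.percentile(X,2,axis=0).round(3),np.percentile(X,98,axis=0).round(3))
E
```

```text
total 12
drwxr-xr-x  3 agent agent 4096 Dec  2 08:20 .
drwxr-xr-x 23 root  root  4096 Dec  2 08:19 ..
drwxr-xr-x  2 agent agent 4096 Dec  2 08:20 pics
invalid input: not JSON, or not a number
{'t': 0.0, 'q': array([ 1.45409154e+00,  3.59400003e-01,  1.10386578e-02, -3.24575127e-04,
       -1.22407066e+00, -2.88085036e-01]), 'qd': array([ 0.00209927,  0.00031374, -0.00086493, -0.00090898, -0.0006584 ,
       -0.00031464]), 'joint_efforts': array([ 2.06682082e-03, -5.82715774e+01,  2.93042654e+01,  6.99708447e+00,
        6.80234531e-03, -1.40121192e-04]), 'eef_pos': array([0.26566525, 0.61992811, 0.18981006]), 'ee_rot': array([ 3.13993769e+00, -1.72221354e-04, -4.04900227e-01]), 'force': array([ 0.28799032,  0.06675837, -0.83893518]), 'moment': array([-0.01855396, -0.00391865,  0.01982707]), 'gripper_force': 0.0, 'width': 0.08791099758269288} 0.0188
scene [-0.05464245 -0.0721287   0.94503347]
torch_mid 0.87 [327.6, 222.5, 28.7, 59.4] [ 0.45  -0.162  0.03 ] [ 0.377 -0.192  0.013] [ 0.542 -0.131  0.039]
holder 0.7 [405.8, 243.8, 26.4, 28.0] [ 0.47  -0.354  0.014] [ 0.442 -0.383  0.007] 
[... 697 characters left out ...]
9.4, 31.4, 76.9] [ 0.456 -0.163  0.029] [ 0.38  -0.191 -0.   ] [ 0.543 -0.132  0.038]
holder 0.78 [219.6, 192.9, 50.2, 76.4] [0.473 0.093 0.094] [0.404 0.056 0.003] [0.549 0.15  0.146]
holder 0.61 [428.5, 232.8, 24.2, 25.3] [ 0.472 -0.358  0.013] [ 0.443 -0.388  0.007] [ 0.502 -0.328  0.016]
clip_rail 0.68 [222.3, 190.8, 46.8, 75.0] [0.475 0.093 0.098] [0.405 0.058 0.019] [0.549 0.149 0.146]
saddle 0.41 [230.0, 213.4, 7.9, 38.6] [0.517 0.133 0.055] [0.431 0.124 0.052] [0.528 0.136 0.088]
dish 0.56 [426.1, 232.0, 27.6, 29.1] [ 0.472 -0.357  0.013] [ 0.443 -0.387  0.008] [ 0.502 -0.328  0.016]
plate_box 0.97 [125.4, 207.2, 36.5, 32.7] [0.493 0.351 0.043] [0.462 0.322 0.003] [0.527 0.391 0.048]
```

Run:
```python
import cv2
a=cv2.imread('pics/top0.png');cv2.imwrite('pics/t.png',cv2.resize(a[170:300,110:470],(792,286),interpolation=2))
a=cv2.imread('pics/scene0.png');cv2.imwrite('pics/s.png',cv2.resize(a,None,fx=1.4,fy=1.4))
b=cv2.vconcat([cv2.imread('pics/t.png'),cv2.resize(cv2.imread('pics/scene0.png')[150:300,110:470],(792,310),interpolation=2)]);cv2.imwrite('pics/both.png',b)
```

```text
(no output)
```

View pics/both.png

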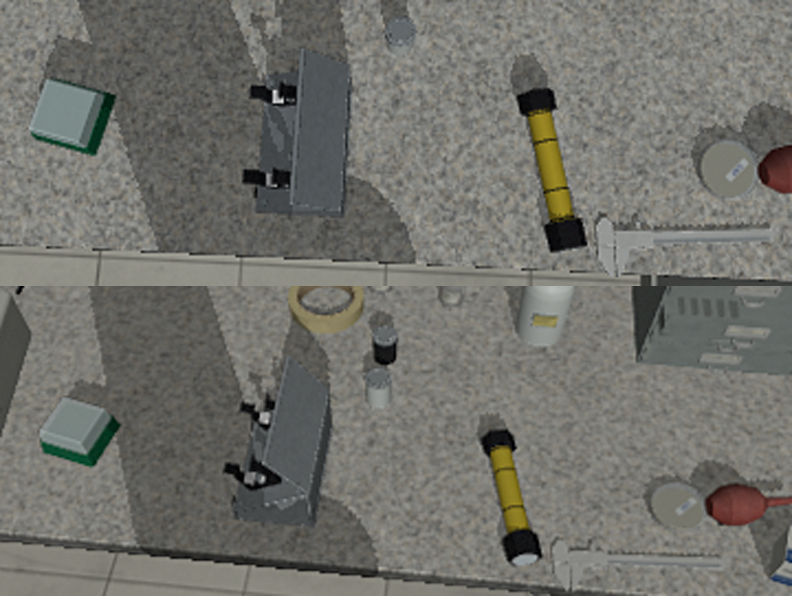

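```bash
cat >> h.py <<'E'
def rel(p,yaw,d=None):
    """rows (units) to bring TCP to p with yaw (deg), from the measured pose"""
    s=arm.get_state(); R=rot(s['ee_rot']); d=R.T@(np.array(p)-s['eef_pos'])/.025
    y0=np.degrees(s['ee_rot'][2]); t=-((yaw-y0+180)%360-180)/5
    return d.round(2),round(t,2)
E
python3 - <<'E'
from h import *
for n in ('top','scene'):
    C=cam(n); p,d=arm.grab_frame(n); W=cloud(d,C)
    hsv=cv2.cvtColor(p,cv2.COLOR_RGB2HSV)
    m=(hsv[...,0]>18)&(hsv[...,0]<35)&(hsv[...,1]>150)&(abs(W[...,1]+.16)<.06)&(abs(W[...,0]-.46)<.1)
    X=W[m]; u,s,v=np.linalg.svd(X[:,:2]-X[:,:2].mean(0),full_matrices=False); a=v[0]*np.sign(v[0][0])
    pr=(X[:,:2]-X[:,:2].mean(0))@a
    print(n,'torch',X.mean(0).round(4),'mid',(X[:,:2].mean(0)+a*(np.percentile(pr,1)+np.percentile(pr,99))/2).round(4),'yaw',np.degrees(np.arctan2(a[1],a[0])).round(1),np.ptp(pr).round(3))
    # board: highest points of holder
    m=(W[...,0]>.38)&(W[...,0]<.58)&(abs(W[...,1]-.1)<.07)&(W[...,2]>.132)
    X=W[m]; u,s,v=np.linalg.svd(X[:,:2]-X[:,:2].mean(0),full_matrices=False); a=v[0]*np.sign(v[0][0])
    print('board top',X.mean(0).round(4),np.degrees(np.arctan2(a[1],a[0])).round(1),X.min(0).round(3),X.max(0).round(3),len(X))
print(arm.get_calibration('wrist'))
for y in (12,192): print(rel([.459,-.162,.25],y))
E
```

```text
top torch [ 0.4658 -0.1615  0.0277] mid [ 0.4661 -0.1614] yaw 12.8 0.121
board top [0.4763 0.096  0.1403] -0.3 [0.404 0.088 0.132] [0.553 0.103 0.149] 454
scene torch [ 0.4662 -0.1595  0.0294] mid [ 0.4679 -0.1591] yaw 12.5 0.123
board top [0.4747 0.0978 0.1409] -0.3 [0.403 0.09  0.132] [0.553 0.105 0.15 ] 362
{'mtx': array([[318.15371095,   0.        , 281.84900257],
       [  0.        , 318.15371095, 212.51464508],
       [  0.        ,   0.        ,   1.        ]]), 'mount': array([[-3.86216389e-04, -9.50437956e-01, -3.10914044e-01,
         8.47402887e-02],
       [ 9.99999906e-01, -4.27803350e-04,  6.55621368e-05,
        -3.89193334e-04],
       [-1.95322813e-04, -3.10913990e-01,  9.50438032e-01,
        -1.93459170e-01],
       [ 0.00000000e+00,  0.00000000e+00,  0.00000000e+00,
         1.00000000e+00]])}
(array([19.43, 25.72, -2.37]), np.float64(-7.04))
(array([19.43, 25.72, -2.37]), np.float64(28.96))
```

```bash
python3 -m crank '[[[1.4,1.5,-0.6,-0.5],[2.8,3.0,-1.2,-1],[4.3,4.5,-1.8,-1.5],[5.8,6.0,-2.4,-2],[7.2,7.5,-2.4,-2.5],[8.6,9.0,-2.4,-3],[10.0,10.5,-2.4,-3.5],[11.5,12.1,-2.4,-4],[12.6,14.0,-2.4,-5],[13.7,16.0,-2.4,-6],[14.8,17.9,-2.4,-7],[16.0,19.9,-2.4,-7]]]' 0
python3 - <<'E'
from h import *
print(rel([.4665,-.161,.2],12.6))
E
```

```text
t: 2.4
eef_pos: [0.4375, 0.004, 0.2513]
ee_rot: [-3.141, -0.001, 0.208]
force: [1.3, 0.4, -0.2]
width: 0.0875
gripper_force: 0.0
(array([-0.23,  6.7 ,  2.05]), np.float64(-0.14))
```

```bash
python3 -m crank '[[[-0.1,2.2,0.7,0],[-0.2,4.5,1.4,0],[-0.2,6.7,2.0,-0.1],[-0.2,6.7,2.0,-0.1],[-0.2,6.7,2.0,-0.1]]]'
cat > tw.py <<'E'
from h import *
import sys
C=cam('wrist'); p,d=shot('wrist',sys.argv[1]); W=cloud(d,C)
hsv=cv2.cvtColor(p,cv2.COLOR_RGB2HSV)
m=(hsv[...,0]>18)&(hsv[...,0]<35)&(hsv[...,1]>150)&(d>0)
n,l,st,_=cv2.connectedComponentsWithStats(cv2.morphologyEx(m.astype(np.uint8),cv2.MORPH_CLOSE,np.ones((9,9)))); k=1+st[1:,4].argmax(); m&=l==k
print('px',st[k])
X=W[m]; X=X[~np.isnan(X[:,0])]; c=X[:,:2].mean(0)
u,s,v=np.linalg.svd(X[:,:2]-c,full_matrices=False); a=v[0]*np.sign(v[0][0]); b=np.array([-a[1],a[0]])
pr=(X[:,:2]-c)@a; q=(X[:,:2]-c)@b
mid=c+a*(np.percentile(pr,.5)+np.percentile(pr,99.5))/2+b*(np.percentile(q,1)+np.percentile(q,99))/2
print('mid',mid.round(4),'yaw',np.degrees(np.arctan2(a[1],a[0])).round(2),'len',np.ptp(pr).round(4),'wid',np.ptp(q).round(4),'ztop',np.percentile(X[:,2],97).round(4), rel([*mid,.05],np.degrees(np.arctan2(a[1],a[0]))))
E
python3 tw.py w1.png
```

```text
t: 3.02
eef_pos: [0.4668, -0.1597, 0.2008]
ee_rot: [-3.142, 0.0, 0.213]
force: [-0.2, -0.6, 0.9]
width: 0.0873
gripper_force: 0.0
px [ 253  355  307   18 4303]
mid [ 0.4962 -0.1862] yaw -77.84 len 0.0807 wid 0.0036 ztop 0.332 (array([0.9 , 1.31, 6.04]), np.float64(18.03))
```

View pics/w1.png

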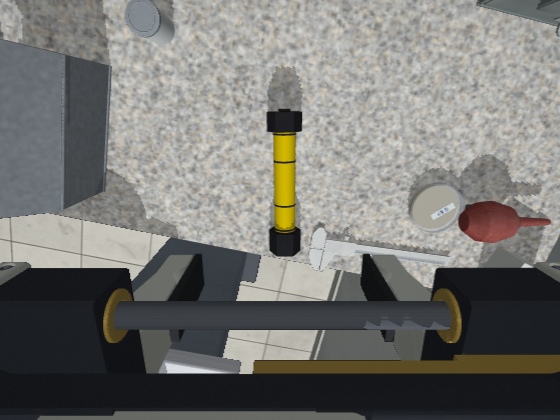

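The torch barrel is centred at about (285,180), between the fingers. My mask had picked up the gripper's own brass rail at rows 355–373, so I'll exclude rows below 260.

```bash
sed -i "s/&(d>0)$/\&(d>0); m[262:]=False/" tw.py; python3 tw.py w2.png
```

```text
px [ 274  133   22  101 2061]
mid [ 0.4672 -0.1622] yaw 12.28 len 0.1202 wid 0.026 ztop 0.0314 (array([-0.04,  0.14,  6.05]), np.float64(0.02))
```

```bash
python3 -m crank '[[[0,0.1,2.0,0],[0,0.1,4.0,0],[0,0.1,6.0,0],[0,0.1,7.0,0],[0,0.1,7.5,0],[0,0.1,7.5,0],[0,0.1,7.5,0]]]' && python3 -m crank '[[[0,0,0,0],[0,0,0,0],[0,0,0,0],[0,0,0,0],[0,0,0,0],[0,0,0,0]]]' 1 40
```

```text
t: 4.0
eef_pos: [0.4687, -0.1615, 0.0145]
ee_rot: [3.141, -0.002, 0.216]
force: [0.5, 1.3, 0.8]
width: 0.0873
gripper_force: 0.0
t: 4.75
eef_pos: [0.4674, -0.1619, 0.0132]
ee_rot: [-3.142, 0.0, 0.215]
force: [0.0, -0.2, 0.9]
width: 0.0332
gripper_force: 0.0
```

```bash
python3 -m crank '[[[0,0,0,0],[0,0,0,0],[0,0,0,0]]]' && python3 -m crank '[[[0,0,-0.5,0],[0,0,-2,0],[0,0,-4,0],[0,0,-6,0.5],[0,0,-8,1.5],[0,0,-9,2.5],[0,0,-9,2.5],[0,0,-9,2.5]]]'
python3 - <<'E'
from h import *
C=cam('wrist');shot('wrist','w3.png')
print(rel([.405,.13,.25],-.3))
E
```

```text
t: 5.12
eef_pos: [0.4675, -0.1618, 0.0132]
ee_rot: [-3.142, 0.0, 0.215]
force: [-0.1, 0.6, 0.6]
width: 0.0038
gripper_force: 0.0
t: 6.12
eef_pos: [0.467, -0.1617, 0.2382]
ee_rot: [-3.141, 0.0, -0.003]
force: [-0.2, 0.3, 0.1]
width: 0.0006
gripper_force: 0.0
(array([ -2.5 , -11.66,  -0.49]), np.float64(0.03))
```

View pics/w3.png

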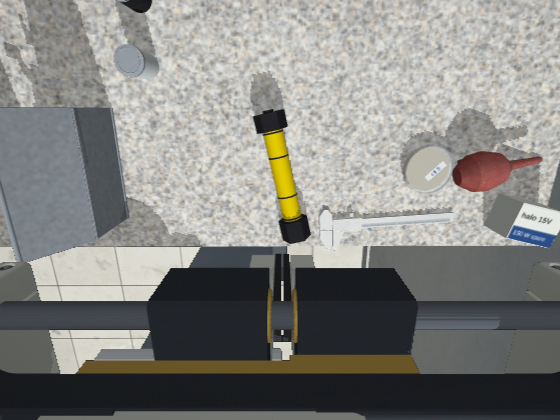

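The gripper closed on nothing. The torch has not moved (barrel from (270,125) to (292,225)), and the finger tips show at about (283,252). I'll measure where the tips really are.

```bash
python3 tw.py w4.png
python3 - <<'E'
from h import *
C=cam('wrist');p,d=shot('wrist','w5.png')
s=arm.get_state();W=cloud(d,C);L=(W-s['eef_pos'])@rot(s['ee_rot'])
for v in range(236,300,4): print(v,[(np.nan_to_num(L[v,u])*1000).round(0).astype(int).tolist() for u in (274,279,283,288,293)])
cv2.imwrite('pics/w5c.png',cv2.resize(p[220:300,230:340,::-1],None,fx=6,fy=6))
K=C[0];M=np.array(arm.get_calibration('wrist')['mount']);
for pt in ([0,0,0],[.0095,0,0],[0,0,-.0188]):
  c=np.linalg.inv(M)@np.array([*pt,1]);print(pt,(K@c[:3]/c[2]).round(0))
E
```

```text
px [ 263  128   39   94 1733]
mid [ 0.4673 -0.1623] yaw 12.61 len 0.1207 wid 0.0255 ztop 0.0314 (array([0.03, 0.02, 7.5 ]), np.float64(-2.56))
236 [[-92, -12, 237], [-93, -5, 238], [-82, 1, 213], [-78, 8, 202], [-78, 15, 202]]
240 [[-99, -12, 238], [-99, -5, 238], [-89, 1, 216], [-84, 8, 203], [-84, 15, 202]]
244 [[-105, -12, 237], [-105, -5, 238], [-105, 1, 237], [-105, 9, 238], [-105, 16, 238]]
248 [[-477, -34, 1040], [-476, -12, 1038], [-476, 4, 1039], [-525, 28, 1147], [-522, 51, 1140]]
252 [[-497, -34, 1044], [-495, -13, 1039], [-493, 4, 1035], [-542, 28, 1139], [-543, 51, 1142]]
256 [[-515, -34, 1042], [9, -2, -38], [10, 0, -39], [9, 3, -38], [11, 5, -41]]
260 [[-533, -34, 1040], [10, -2, -43], [10, 0, -44], [10, 3, -44], [11, 5, -47]]
264 [[9, -4, -48], [10, -2, -48], [9, 0, -47], [10, 3, -49], [11, 5, -50]]
268 [[10, -4, -53], [9, -2, -51], [9, 0, -52], [10, 3, -52], [11, 5, -54]]
272 [[10, -4, -56], [10, -2, -57], [10, 0, -57], [10, 3, -56], [9, 5, -56]]
276 [[10, -4, -60], [10, -2, -61], [10, 0, -60], [10, 2, -60], [7, 5, -55]]
280 [[10, -4, -64], [9, -2, -63], [9, 0, -63], [10, 2, -64], [11, 5, -66]]
284 [[9, -4, -67], [10, -2, -68], [10, 0, -67], [10, 2, -67], [11, 4, -70]]
288 [[10, -4, -71], [9, -2, -70], [10, 0, -71], [10, 2, -71], [11, 4, -73]]
292 [[9, -4, -73], [10, -2, -74], [10, 0, -74], [10, 2, -74], [35, 3, -114]]
296 [[9, -4, -76], [10, -2, -77], [9, 0, -77], [9, 2, -76], [35, 3, -116]]
[0, 0, 0] [282. 244.   1.]
[0.0095, 0, 0] [282. 230.   1.]
[0, 0, -0.0188] [283. 256.   1.]
```

View pics/w5c.png

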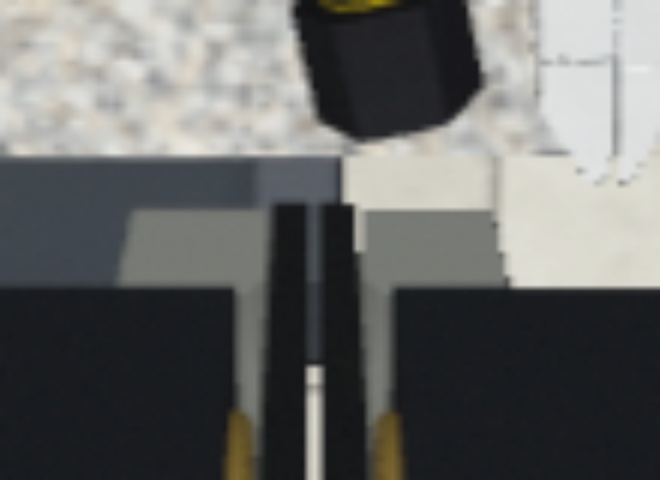

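Run:
```python
from h import *
C=cam('wrist');p,d=shot('wrist','w6.png')
s=arm.get_state();W=cloud(d,C);L=((W-s['eef_pos'])@rot(s['ee_rot'])*1000)
for v in list(range(251,260,1))+[262,266,270,274,290,310,350,370,390]: print(v,[np.nan_to_num(L[v,u]).round(0).astype(int).tolist() for u in (60,200,260,277,289,300,350)])
```

```text
251 [[-62, -242, 122], [-356, -267, 751], [-355, -71, 749], [-490, -21, 1037], [-539, 32, 1143], [-538, 83, 1141], [-538, 313, 1140]]
252 [[-543, -1022, 1142], [-356, -265, 744], [-354, -71, 740], [-495, -21, 1040], [-541, 32, 1137], [-542, 83, 1139], [-542, 312, 1138]]
253 [[-548, -1022, 1140], [-356, -263, 737], [-357, -71, 737], [-503, -21, 1046], [-545, 32, 1134], [-551, 84, 1148], [-550, 314, 1144]]
254 [[-554, -1026, 1144], [-356, -261, 729], [-356, -70, 728], [10, -3, -38], [-553, 33, 1141], [-555, 84, 1146], [-552, 313, 1138]]
255 [[-556, -1022, 1138], [-356, -259, 722], [12, -12, -41], [10, -3, -37], [-556, 32, 1137], [11, 9, -41], [-561, 315, 1146]]
256 [[-563, -1026, 1142], [-355, -257, 713], [11, -12, -41], [9, -3, -38], [-564, 33, 1143], [11, 9, -41], [-565, 315, 1144]]
257 [[-570, -1029, 1144], [-355, -256, 706], [12, -12, -44], [10, -3, -40], [-570, 33, 1145], [11, 9, -43], [-566, 314, 1136]]
258 [[-573, -1027, 1140], [-358, -255, 703], [11, -12, -45], [10, -3, -41], [-575, 33, 1144], [11, 9, -44], [-575, 316, 1144]]
259 [[-581, -1033, 1147], [-355, -252, 692], [11, -1
[... 453 characters left out ...]
1146], [39, -24, -110], [39, -7, -111], [10, -3, -58], [10, 3, -59], [39, 5, -111], [39, 19, -111]]
290 [[-743, -1065, 1142], [38, -22, -118], [39, -6, -119], [9, -3, -71], [10, 3, -74], [39, 4, -120], [39, 18, -119]]
310 [[32, -62, -118], [37, -21, -125], [36, -6, -125], [31, -2, -117], [31, 2, -117], [36, 4, -125], [36, 17, -124]]
350 [[-1097, -1142, 1143], [24, -22, -125], [24, -6, -125], [-317, -9, 261], [-1097, 36, 1142], [24, 4, -125], [24, 18, -125]]
370 [[-1222, -1167, 1138], [24, -21, -131], [23, -6, -131], [23, -2, -130], [22, 1, -130], [23, 4, -131], [23, 17, -130]]
390 [[26, -49, -139], [26, -18, -139], [25, -5, -138], [25, -2, -138], [27, 1, -140], [26, 4, -139], [25, 15, -139]]
```

```bash
python3 -m crank '[[[0,0,2.0,-1.2],[0,0,4.0,-2.5],[0,0,6,-2.5],[0,0,7,-2.5],[0,0,7.5,-2.5],[0,0,7.5,-2.5],[0,0,8.5,-2.5],[0,0,9.5,-2.5],[0,0,10.3,-2.5],[0,0,10.5,-2.5],[0,0,10.5,-2.5]]]' 0.3 40; python3 -m crank '[[[0,0,0,0],[0,0,0,0],[0,0,0,0],[0,0,0,0],[0,0,0,0],[0,0,0,0],[0,0,0,0]]]' 1 40
```

```text
t: 7.7
eef_pos: [0.4683, -0.1619, -0.0234]
ee_rot: [3.141, -0.001, 0.215]
force: [-0.1, -0.8, 0.1]
width: 0.0611
gripper_force: 0.0
t: 8.57
eef_pos: [0.4676, -0.1619, -0.0241]
ee_rot: [3.141, -0.0, 0.215]
force: [-1.2, 0.6, 4.2]
width: 0.025
gripper_force: 40.0
```

```bash
python3 -m crank '[[[0,0,-0.5,0],[0,0,-2,0],[0,0,-4,0],[0,0,-6,0.5],[0,0,-8,1.5],[0,0,-9,2.5],[0,0,-9,2.5],[0,0,-9,2.5]]]'
python3 - <<'E'
from h import *
C=cam('wrist');p,d=shot('wrist','w7.png')
s=arm.get_state();W=cloud(d,C);L=((W-s['eef_pos'])@rot(s['ee_rot'])*1000)
hsv=cv2.cvtColor(p,cv2.COLOR_RGB2HSV)
m=(hsv[...,0]>18)&(hsv[...,0]<35)&(hsv[...,1]>150)&(d>0)&(L[...,0]>12)&(L[...,2]>-70); X=L[m]; print(len(X),np.percentile(X,[1,50,99],axis=0).round(1))
X0=[X[abs(X[:,0]-a)<3] for a in (25,40,55)]; print([np.percentile(x[:,2],3).round(1) for x in X0 if len(x)],[np.median(x[:,1]).round(1) for x in X0 if len(x)])
print(rel([.478,.18,.2],-.3), s['width'])
E
```

```text
t: 9.57
eef_pos: [0.4666, -0.1616, 0.2]
ee_rot: [-3.141, 0.001, -0.002]
force: [0.3, 0.0, -2.2]
width: 0.0253
gripper_force: 40.0
4347 [[ 12.4 -12.5 -56.1]
 [ 36.9  -0.4 -53.5]
 [ 58.6  11.6 -45.8]]
[np.float64(-55.6), np.float64(-55.7), np.float64(-55.7)] [np.float64(-0.4), np.float64(-0.4), np.float64(-0.8)]
(array([ 4.300e-01, -1.367e+01, -1.000e-02]), np.float64(0.03)) 0.02495822058732344
```

View pics/w7.png

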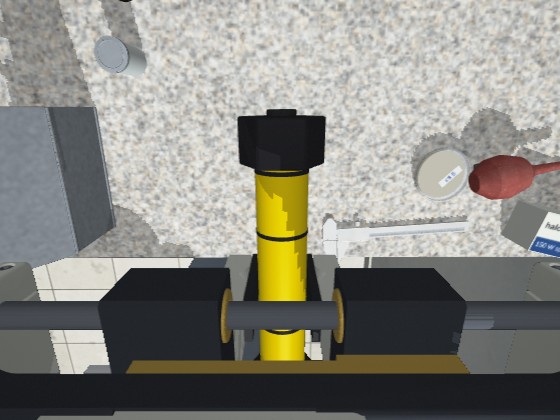

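```bash
python3 -m crank '[[[0,-1.5,-0.5,0],[0,-3.7,-0.5,0],[0,-6,-0.5,0],[0,-8.4,-0.5,0],[0,-10.8,-0.5,0],[-0.5,-13,-0.5,0],[-0.8,-14,-0.5,0],[-0.8,-14.4,-0.5,0],[-0.8,-14.4,-0.5,0],[-0.8,-14.4,-0.5,0]]]'
python3 - <<'E'
from h import *
C=cam('wrist');p,d=shot('wrist','w8.png')
s=arm.get_state();print(s['eef_pos'],s['ee_rot'])
W=cloud(d,C); np.save('W8.npy',W)
for th in ('saddle','clip_rail'):
  for q in arm.trace(th,'wrist')[:2]:
    X=W[q['mask']]; X=X[~np.isnan(X[:,0])]; print(th,q['score'],q['extent'],np.percentile(X,[2,50,98],axis=0).round(3).tolist())
# sloping sheet and board planes: seat frame with nominal angle
a=np.radians(35); ok=(W[...,2]>.02)&(W[...,2]<.16)&(W[...,1]<.19)&(W[...,1]>.03)&(W[...,0]>.38)&(W[...,0]<.57)
s0=np.array([.478,.13,.068]); D=W-s0
x=-D[...,1]*np.cos(a)+D[...,2]*np.sin(a); z=D[...,1]*np.sin(a)+D[...,2]*np.cos(a)
b=ok&(abs(x-66)>-1)&(z>-22)&(x>50e-3); print('board x vs y',len(x[b]),np.percentile(x[b],[5,50,95]).round(4),'ztop',np.percentile(z[b],99).round(4),'Y',np.percentile(W[...,0][b],[1,99]).round(4))
f=ok&(z<-.02)&(z>-.036)&(abs(x)<.06); print('sheet',f.sum(),np.percentile(z[f],[5,50,95]).round(4))
h=ok&(z>.012)&(abs(x)<.035); print('clips')
for lo,hi in ((.42,.45),(.51,.54)):
  for sg in (-1,1):
    g=h&(W[...,0]>lo)&(W[...,0]<hi)&(sg*x>0); 
    if g.sum(): print(lo,sg,g.sum(),np.percentile(W[...,0][g],[3,97]).round(4),np.percentile(x[g],[2,98]).round(4),np.percentile(z[g],[2,98]).round(4))
cv2.imwrite('pics/w8c.png',cv2.resize(p[60:300,230:560,::-1],None,fx=2.4,fy=2.4))
E
```

```text
t: 10.88
eef_pos: [0.4488, 0.1972, 0.2129]
ee_rot: [3.141, 0.001, -0.004]
force: [-0.4, -0.5, -1.4]
width: 0.025
gripper_force: 40.0
[0.44883555 0.19715905 0.21302657] [ 3.14110449e+00  4.32630401e-04 -4.53843608e-03]
saddle 0.92 [333.1, 111.4, 23.7, 92.7] [[0.43, 0.116, 0.047], [0.442, 0.131, 0.055], [0.53, 0.139, 0.07]]
board x vs y 4019 [0.0658 0.0682 0.0689] ztop 0.0494 Y [0.4069 0.5526]
sheet 8338 [-0.0293 -0.028  -0.0266]
clips
0.42 -1 170 [0.4291 0.4425] [-0.0222 -0.0107] [0.0121 0.0222]
0.42 1 109 [0.4294 0.4423] [0.0092 0.0207] [0.0122 0.0225]
0.51 -1 136 [0.5173 0.53  ] [-0.0203 -0.0102] [0.0121 0.0209]
0.51 1 126 [0.5171 0.5301] [0.0101 0.0211] [0.0121 0.0221]
```

View pics/w8c.png

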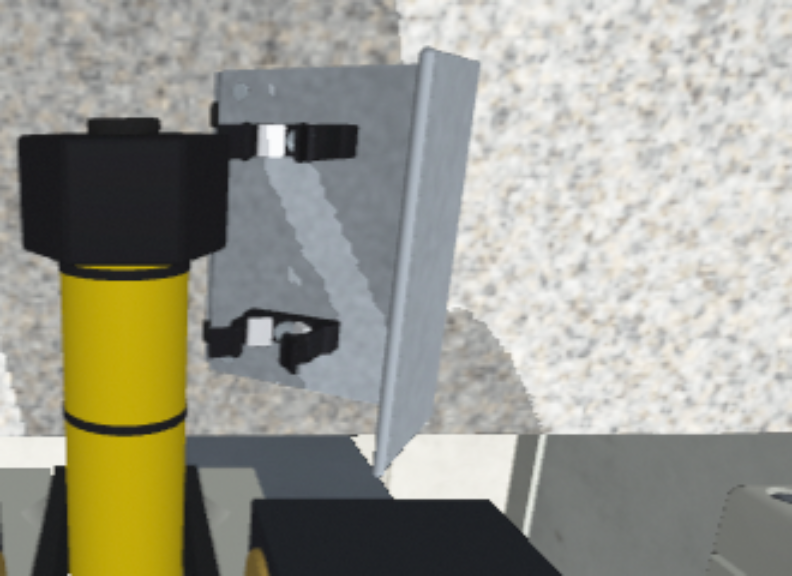

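The holder shows at (320–430, 80–250) in the full frame. The clip tips are at x≈±21 mm, z≈21 mm about my assumed seat, so the seat is at about (0.480, 0.130, 0.068). Next I'll bring the torch over the clips.

```bash
python3 -m crank '[[[0.6,1.1,0,0],[1.27,2.2,0.8,0.1],[1.27,2.2,2.4,0.1],[1.27,2.2,4.0,0.1],[1.27,2.2,5.5,0.1],[1.27,2.2,6.3,0.1],[1.27,2.2,6.6,0.1],[1.27,2.2,6.6,0.1],[1.27,2.2,6.6,0.1]]]'
python3 - <<'E'
from h import *
C=cam('wrist');p,d=shot('wrist','w9.png')
print(rel([.4805,.1425,.043],-.5)); p2,_=shot('scene','s9.png')
cv2.imwrite('pics/c9.png',cv2.hconcat([cv2.resize(p[60:300,180:420,::-1],(400,400)),cv2.resize(p2[120:270,170:320,::-1],(400,400),interpolation=2)]))
E
```

```text
t: 12.15
eef_pos: [0.4796, 0.1419, 0.0493]
ee_rot: [3.14, 0.001, -0.013]
force: [-6.4, -2.5, 6.7]
width: 0.0247
gripper_force: 42.7
(array([ 0.04, -0.02,  0.25]), np.float64(-0.05))
```

View pics/c9.png

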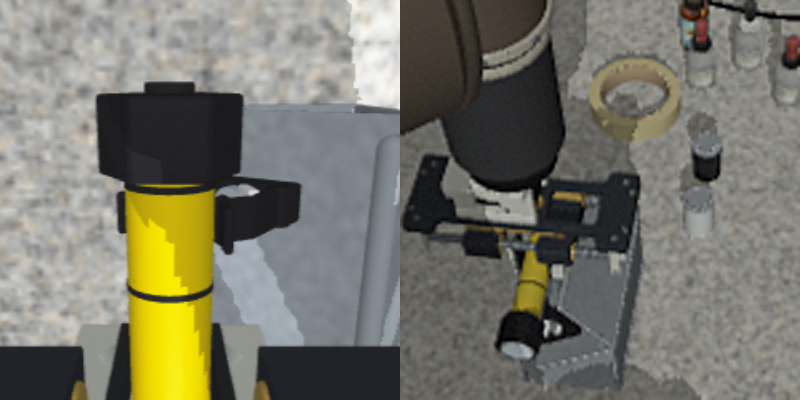

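Run:
```python
from h import *
s=arm.get_state(); print(s['force'].round(1),s['moment'].round(2),s['eef_pos'].round(4))
C=cam('wrist');p,d=arm.grab_frame('wrist');s=arm.get_state();W=cloud(d,C);L=((W-s['eef_pos'])@rot(s['ee_rot'])*1000)
print(s['force'].round(1),s['moment'].round(2),s['eef_pos'].round(4))
hsv=cv2.cvtColor(p,cv2.COLOR_RGB2HSV)
m=(hsv[...,0]>18)&(hsv[...,0]<35)&(hsv[...,1]>150)&(d>0)&(L[...,0]>12)&(L[...,2]>-70); X=L[m]
X0=[X[abs(X[:,0]-a)<3] for a in (17,25,40,55)]; print([np.percentile(x[:,2],3).round(1) for x in X0 if len(x)],[np.median(x[:,1]).round(1) for x in X0 if len(x)])
a=np.radians(35);D=W-np.array([.4797,.13,.068]);x=-D[...,1]*np.cos(a)+D[...,2]*np.sin(a); z=D[...,1]*np.sin(a)+D[...,2]*np.cos(a)
g=m; print('axis top in seat z',np.percentile(z[g],98).round(4),'x range',np.percentile(x[g],[2,98]).round(4))
b=(x>.05)&(x<.075)&(W[...,2]>.1)&(z>0); print('board',np.percentile(z[b],99).round(4),W[b].max(0).round(4))
```

```text
[-7.  -2.5  6.4] [-1.18  1.8  -0.29] [0.4796 0.1419 0.0493]
[-6.2 -2.   6.5] [-1.22  1.82 -0.28] [0.4796 0.1419 0.0493]
[np.float64(-55.1), np.float64(-55.3), np.float64(-55.3), np.float64(-55.3)] [np.float64(-0.3), np.float64(-0.1), np.float64(-0.3), np.float64(-0.8)]
axis top in seat z 0.0392 x range [-0.0032  0.0164]
board 0.1165 [0.5547 0.1582 0.1965]
```

```bash
python3 -m crank '[[[-0.06,0,0,0],[-0.12,0,0,0],[-0.12,0,0,0]]]'; python3 -m crank '[[[0,-0.1,0,0],[0,-0.1,0,0],[0,-0.1,0.0,0]]]'
```

```text
t: 12.68
eef_pos: [0.4786, 0.1435, 0.0493]
ee_rot: [-3.141, -0.002, -0.011]
force: [2.9, -3.0, 6.7]
width: 0.0249
gripper_force: 42.8
t: 13.05
eef_pos: [0.4779, 0.1451, 0.0492]
ee_rot: [3.141, -0.001, -0.012]
force: [0.9, -5.8, 9.1]
width: 0.0249
gripper_force: 42.7
```

```bash
python3 -m crank '[[[0,0.06,-0.04,0],[0,0.12,-0.04,0],[0,0.12,-0.04,0],[0,0.12,-0.04,0]]]'; python3 -m crank '[[[0,0,0,0],[0,0,0,0],[0,0,0,0],[0,0,0,0]]]' 0.66 20
cat > st.py <<'E'
from h import *
import sys
C=cam('wrist');p,d=shot('wrist',sys.argv[1]);s=arm.get_state();W=cloud(d,C);L=((W-s['eef_pos'])@rot(s['ee_rot'])*1000)
hsv=cv2.cvtColor(p,cv2.COLOR_RGB2HSV)
a=np.radians(35);D=(W-np.array([.4797,.13,.068]))*1000;x=-D[...,1]*np.cos(a)+D[...,2]*np.sin(a); z=D[...,1]*np.sin(a)+D[...,2]*np.cos(a)
m=(hsv[...,0]>18)&(hsv[...,0]<35)&(hsv[...,1]>130)&(d>0)&(abs(D[...,1])<60)&(abs(D[...,0])<75)&(L[...,2]>-100)
print('n',m.sum())
from scipy.optimize import least_squares
for lo,hi in ((-60,-50),(-35,-10),(-10,10),(10,35),(50,60)):
    g=m&(D[...,0]>lo)&(D[...,0]<hi)
    if g.sum()<30: continue
    P=np.c_[x[g],z[g]]
    f=least_squares(lambda c:np.hypot(P[:,0]-c[0],P[:,1]-c[1])-13,[0,np.percentile(P[:,1],95)-13],loss='soft_l1')
    print('along',lo,hi,g.sum(),'axis x,z (mm):',f.x.round(1))
print('Y range',np.percentile(D[...,0][m],[1,99]).round(1))
E
python3 st.py w10.png
```

```text
t: 13.55
eef_pos: [0.4776, 0.1431, 0.0494]
ee_rot: [-3.141, -0.001, -0.012]
force: [-0.5, 3.7, 2.8]
width: 0.0249
gripper_force: 44.1
t: 14.05
eef_pos: [0.4775, 0.1429, 0.0494]
ee_rot: [-3.141, -0.0, -0.012]
force: [-0.2, 4.4, 4.9]
width: 0.0296
gripper_force: 2.3
n 7384
along -60 -50 295 axis x,z (mm): [-1.1 20.5]
along -35 -10 490 axis x,z (mm): [-0.9 20.4]
along -10 10 1540 axis x,z (mm): [-0.7 20.3]
along 10 35 2044 axis x,z (mm): [-0.6 20.3]
along 50 60 558 axis x,z (mm): [-0.4 20.2]
Y range [-54.6  56.3]
```

```bash
python3 -m crank '[[[0,0,-0.05,0],[0,0,-0.1,0],[0,0,-0.3,0],[0,0,-0.6,0],[0,0,-1.0,0],[0,0,-1.5,0],[0,-1,-3,0],[0,-2,-4,0],[0,-2,-4,0],[0,-2,-4,0]]]' 0.64 20; python3 st.py w11.png
python3 - <<'E'
from h import *
import cv2
p=cv2.imread('pics/w11.png');p2,_=shot('top','t11.png')
cv2.imwrite('pics/c11.png',cv2.hconcat([cv2.resize(p[20:320,180:480],(400,400)),cv2.resize(p2[170:290,200:320,::-1],(400,400),interpolation=2)]))
for y in (89.5,-90.5): print(rel([.4797,.166,.149],y))
E
```

```text
t: 15.35
eef_pos: [0.4774, 0.1923, 0.1492]
ee_rot: [-3.142, 0.0, -0.012]
force: [0.2, -0.8, -0.3]
width: 0.0312
gripper_force: 0.0
n 3433
along -35 -10 760 axis x,z (mm): [-0.9 20.5]
along -10 10 694 axis x,z (mm): [-0.8 20.4]
along 10 35 886 axis x,z (mm): [-0.7 20.4]
along 50 60 255 axis x,z (mm): [-0.5 20.3]
Y range [-45.4  56.5]
(array([ 0.11,  1.03, -0.02]), np.float64(-18.04))
(array([ 0.11,  1.03, -0.02]), np.float64(17.96))
```

View pics/c11.png

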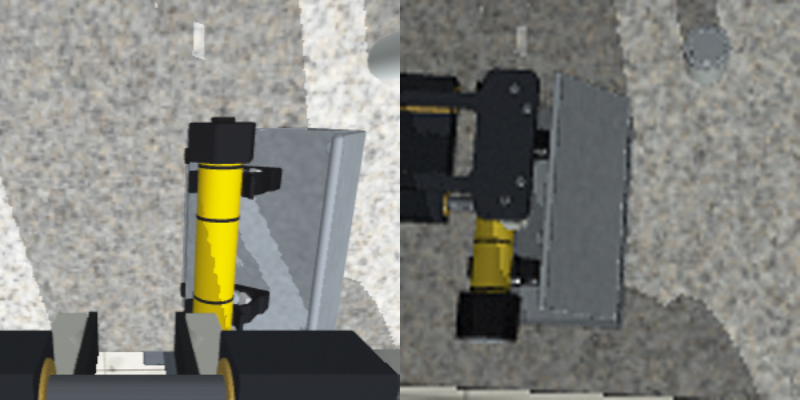

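```bash
python3 -m crank '[[[0.1,0,0,2],[0.1,0,0,4],[0.1,0,0,6],[0.1,0,0,8],[0.1,0,0,10],[0.1,0.3,0,12],[0.1,0.6,0,14],[0.1,1.0,0.6,16],[0.1,1.26,1.8,18],[0.1,1.26,2.6,18],[0.1,1.26,2.9,18],[0.1,1.26,2.9,18]]]' 0.795 20
python3 - <<'E'
from h import *
C=cam('wrist');p,d=shot('wrist','w12.png');s=arm.get_state()
print(rel([.4797,.1607,.0609],-90.5),s['width'],s['force'])
L=((cloud(d,C)-s['eef_pos'])@rot(s['ee_rot'])*1000)
f=(abs(L[...,0])<20)&(L[...,2]<-20)&(L[...,2]>-100)&(abs(L[...,1])<60)
print([ (y,L[f&(abs(L[...,1]-y)<3)][:,2].max().round(1),np.median(L[f&(abs(L[...,1]-y)<3)][:,0]).round(1)) for y in range(-45,46,6) if (f&(abs(L[...,1]-y)<3)).sum()>10])
cv2.imwrite('pics/w12c.png',p[:,:,::-1])
E
```

```text
t: 16.95
eef_pos: [0.4798, 0.1607, 0.0764]
ee_rot: [3.141, -0.001, -1.583]
force: [-1.0, 0.7, 1.3]
width: 0.0181
gripper_force: 0.0
(array([0.01, 0.02, 0.64]), np.float64(-0.04)) 0.017777900318949796 [-0.29074052 -0.03668524  0.34743266]
[(-45, np.float64(-20.0), np.float64(17.8)), (-39, np.float64(-20.0), np.float64(17.8)), (-33, np.float64(-20.0), np.float64(17.7)), (-27, np.float64(-20.0), np.float64(17.1)), (-21, np.float64(-20.0), np.float64(11.3)), (-15, np.float64(-20.0), np.float64(10.9)), (-9, np.float64(-20.0), np.float64(9.4)), (-3, np.float64(-20.1), np.float64(17.6)), (3, np.float64(-20.0), np.float64(18.1)), (9, np.float64(-20.0), np.float64(9.4)), (15, np.float64(-20.0), np.float64(10.8)), (21, np.float64(-20.0), np.float64(11.2)), (27, np.float64(-20.0), np.float64(16.0)), (33, np.float64(-20.0), np.float64(17.7)), (39, np.float64(-20.0), np.float64(18.3)), (45, np.float64(-20.0), np.float64(18.3))]
```

View pics/w12.png

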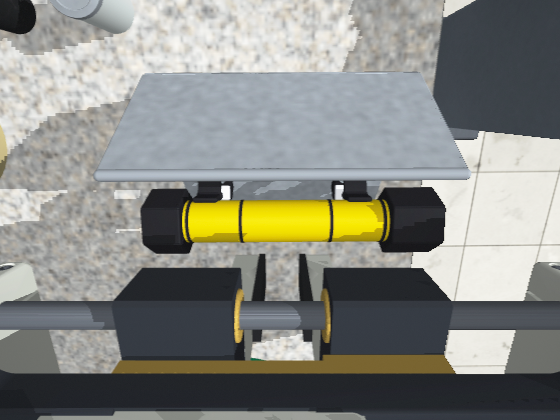

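```bash
python3 -m crank '[[[0,0,0.3,0],[0,0,0.62,0],[0,0,0.62,0],[0.05,0,0.69,0],[0.07,0,0.72,0],[0.09,0,0.75,0],[0.09,0,0.75,0]]]'; python3 -m crank '[[[0.02,0,0.03,0],[0.05,0,0.07,0],[0.07,0,0.10,0],[0.07,0,0.1,0]]]'; python3 st.py w13.png
```

```text
t: 17.88
eef_pos: [0.4803, 0.1593, 0.0584]
ee_rot: [-3.141, 0.001, -1.583]
force: [-1.0, 1.4, 2.4]
width: 0.0178
gripper_force: 1.6
t: 18.38
eef_pos: [0.4814, 0.1588, 0.0565]
ee_rot: [-3.139, 0.003, -1.582]
force: [-1.0, 5.5, 6.7]
width: 0.0177
gripper_force: 4.3
n 9525
along -60 -50 705 axis x,z (mm): [-1.2 19.4]
along -35 -10 1980 axis x,z (mm): [-1.  19.2]
along -10 10 1717 axis x,z (mm): [-0.9 19. ]
along 10 35 1959 axis x,z (mm): [-0.6 18.8]
along 50 60 624 axis x,z (mm): [-0.4 18.6]
Y range [-60.6  58. ]
```

```bash
python3 -m crank '[[[0.03,0,0.03,0],[0.05,0,0.07,0],[0.08,0,0.10,0],[0.1,0,0.13,0],[0.1,0,0.13,0]]]'; python3 -m crank '[[[0.03,0,0.03,0],[0.05,0,0.07,0],[0.08,0,0.10,0],[0.1,0,0.13,0],[0.1,0,0.13,0]]]';python3 st.py w14.png
```

```text
t: 19.05
eef_pos: [0.4824, 0.1572, 0.0537]
ee_rot: [-3.137, 0.004, -1.582]
force: [0.0, 8.5, 7.2]
width: 0.0179
gripper_force: 5.0
t: 19.68
eef_pos: [0.4795, 0.1516, 0.0487]
ee_rot: [3.141, -0.001, -1.583]
force: [0.1, 0.4, 1.2]
width: 0.018
gripper_force: 0.6
n 5538
along -60 -50 170 axis x,z (mm): [-0.5 -0.7]
along -35 -10 1021 axis x,z (mm): [-0.7  3.3]
along -10 10 1051 axis x,z (mm): [-0.6  5.9]
along 10 35 1362 axis x,z (mm): [-0.8  8.9]
along 50 60 486 axis x,z (mm): [-0.6 12.5]
Y range [-58.6  57.6]
```

```bash
python3 -m crank '[[[0.03,-0.1,0.03,0],[0.05,-0.1,0.07,0],[0.08,-0.1,0.10,0],[0.1,-0.1,0.13,0],[0.1,-0.1,0.13,0]]]';python3 st.py w15.png
```

```text
t: 20.35
eef_pos: [0.4822, 0.1494, 0.0456]
ee_rot: [3.141, -0.0, -1.583]
force: [0.6, -0.1, -0.7]
width: 0.0181
gripper_force: 0.0
n 2758
along -60 -50 141 axis x,z (mm): [-0.8 -0.1]
along -35 -10 633 axis x,z (mm): [-0.5 -0.2]
along -10 10 544 axis x,z (mm): [-0.2 -0.3]
along 10 35 610 axis x,z (mm): [-0.1 -0.4]
along 50 60 169 axis x,z (mm): [ 0.5 -0.5]
Y range [-58.3  60.3]
```

Both clips have snapped over it and the axis is at z≈0 with no load. I'll back off now.

```bash
python3 -m crank '[[[-0.3,0,-0.4,0],[-0.8,0,-1.2,0],[-1.5,0,-2.5,0],[-2.2,0,-4,0],[-2.5,0,-5.5,0],[-2.5,0,-5.5,0],[-2.5,0,-5.5,0]]]'; python3 st.py w16.png
```

```text
t: 21.28
eef_pos: [0.4827, 0.2123, 0.1834]
ee_rot: [3.142, 0.0, -1.583]
force: [-0.2, -0.6, -0.3]
width: 0.0182
gripper_force: 0.0
n 3390
along -60 -50 249 axis x,z (mm): [-0.8  0.2]
along -35 -10 773 axis x,z (mm): [-0.6 -0.2]
along -10 10 650 axis x,z (mm): [-0.5 -0.3]
along 10 35 780 axis x,z (mm): [-0.4 -0.4]
along 50 60 262 axis x,z (mm): [-0.2 -0.4]
Y range [-58.7  60.1]
```

View pics/w16.png

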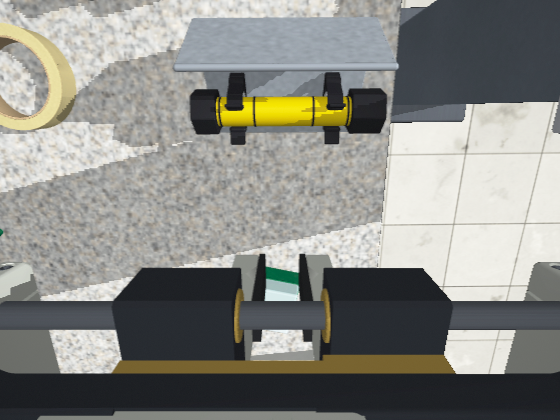

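The torch lies between the jaws of both clips, at (237,105) and (332,105), level along its length. The gripper is clear of it.

```bash
python3 -c "
from station import arm; print(arm.job_done())"
```

```text
the job is handed in; nothing more can be done
None
```

The torch is snapped into both clips and measures within about 0.5 mm of fully home on the saddles, with no load on the tool after the snap; the gripper is clear, no bystander was touched as far as I saw (not re-measured), and the job was handed in at about 21 s. Because the tool could not be tilted, I set the torch in the clip mouths, let go (the gripper body pressed on the guard board with about 11 N) and pushed it in with the fingertips, so the near clip snapped before the far one and it did not go in quite square.

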